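Vent a filter place and weigh its crucible

ROBOT

A 6-joint arm with a two-finger parallel gripper is mounted at the origin on the work surface. World frame = base frame: x ahead of the robot, y to its left, z up, the work surface at z = 0. Lengths are in m, angles in rad, forces in N, time in s.
With the tool pointing down it reaches from about 0.25 to 0.775 m from the base axis. Payload 4 kg.
Tool frame: the origin (TCP) lies midway between the tips of the shut fingers; the grasp point (between the pads) lies 19 mm behind it; z points along the fingers, y is the direction in which the jaws open and shut (so a half turn about z gives the same grasp; the last joint's range is limited). The gripper opens to 94 mm and grips with 3 to 60 N. Pads are 16 mm wide; open, the fingers measure 119 mm over their backs; the gripper's body (75 mm by 177 mm) begins 78 mm behind the grasp point.
Start: joints at [1.127, 0.087, 1.371, -0, 1.684, -0.103], TCP at [0.184, 0.518, 0.206] pointing down, gripper open.
Joint ranges: [-3.1, 3.1], [-0.76, 2.03], [0.27, 2.55], [-1.08, 4.22], [0.17, 2.65], [-2.57, 2.57]. Speed limits (rad/s): [2.79, 2.79, 3.14, 3.14, 3.14, 3.14].

INTERFACE

Orientations are given as [roll, pitch, yaw] about the fixed x, y, z axes, in that order (R = Rz(yaw) Ry(pitch) Rx(roll)).
In Python, from bench import robot, cams gives the robot as it stands.
- The arm moves only by the tool step_arm, never from a script. Its argument "plan" is a list that holds one entry, the list of rows, each a list of 5 numbers: the shift along the world's x, y, z in mm, then the turn about the world's z in rad, then the opening in per cent of the stroke, from 0 (shut) to 100 (fully open). In form: [[[tx, ty, tz, turn, fingers], ...]]. A call has 1 to 8 rows; each row is the pose to reach, as a shift and turn from the pose commanded when the call began; what a row does not reach only later rows make up. A row lasts 1/12 s, in which the tool goes at most 41.7 mm and 7.16 degrees, less where a joint would pass 70% of its speed; a pose out of reach is approached as far as the arm can. A call with a gripper value outside its range is refused whole. The fingers move at their own pace and stop on an object; the grip force is fixed at half the most. Time passes only in rows, so rows that repeat a pose let the fingers close. It gives the time, the measured TCP pose, the force and the opening at its end, in the units of the state.
- robot.get_obs(): the state, without advancing time (a new reading comes with each control period).
- cams.snapshot(name): name is "scene" or "top"; returns a dict with "frame" (480x640x3 uint8, red, green, blue), "camera_matrix" (3x3 intrinsics, pixels), "k1" (the pictures are not rectified: a ray, as slopes to the right and down, at radius r is drawn at 1 + k1 r^2 times it, then the intrinsics apply), "origin" and "attitude" of the camera in the world. Camera axes: x right, y down, z forward; pixel columns grow to the right and rows downward; lengths in m; the calibration is good to about 2 mm. A picture is of the moment at which its call begins. There is no depth.
- robot.close_job(): hands the job in, once; it reports no verdict.
The state is a dict: "time": time; "joint_positions": joint angles; "qvel": joint speeds; "joint_torque": joint torques, N m; "tool_pos": TCP position; "ee_rot": TCP orientation; "wrist_force": force on the tool from outside, world axes, zero at the start; "wrist_torque": the same for the moment, N m; "width": finger opening in m.
Only numpy, scipy, OpenCV 4.12 (cv2) and the standard library are available. Lean on these libraries where they do the work, as an engineer would, in place of code of your own. Each camera call takes 0.05 s, during which the arm holds its last target. There are 200 camera calls.

TASK

Clear the balance by putting its steel weight back, standing, in the small wooden tray. Then turn the stopcock in front of the tall crucible to half open (45 degrees) to let the air in, and only then lift that crucible off its seat and set it upright in the middle of the balance pan. The porcelain is thin and the balance is delicate: squeeze the crucible no harder than needed, set things down softly, never press on or knock the balance, and leave the other stopcocks and everything else as they stand.

Things in the scene. Friction and masses are not known exactly. Their poses are not given: they have to be found in the camera images.
- crucible: The tall crucible: a straight white porcelain cup, 40 mm outside diameter, 70 mm tall, wall 3 mm, open on top, about 80 g. It starts on one of the three seats of the manifold. Origin: centre of its underside; z along its axis, up. A squeeze adding up to more than 80 N over all fingers (40 N a finger), or any knock as hard, cracks it.
- short_1: A short crucible to be left alone: white porcelain cup tapering from 30 mm diameter at the foot to 42 mm at the rim, 42 mm tall, on another seat of the manifold. Origin: centre of its underside.
- short_2: The second short crucible, the same as short_1, on the remaining seat, also to be left alone.
- manifold: Fixed three-place suction manifold: steel bar 60 mm (x) by 260 mm (y), 30 mm tall, with three round black seats 50 mm in diameter, tops 40 mm up, at x = 0, y = +90 (a), 0 (b), -90 mm (c). In front of each, at x = -85 mm, stands its stopcock. A brass port sticks out 30 mm at the back. Origin: centre of underside; z up, -x is the front. On the robot's left or right.
- seat_a (a point): Centre of the top of seat a (at +y of the manifold).
- seat_b (a point): Centre of the top of seat b (middle).
- seat_c (a point): Centre of the top of seat c (at -y of the manifold).
- valve_a (a joint): Angle (rad) of seat a's stopcock. Handle: white bar 52 mm long, 10 mm wide, 70 to 96 mm above the bench, turning about a vertical axis through its middle at (-85, 90) mm in the manifold frame. 0 = shut, bar along the row of seats; grows counter-clockwise from above; 0.785 = half open; 1.571 = open, bar across the row. Stays where left (0.06 N m). Below it: stem to 54 mm up, 26 mm diameter.
- valve_b (a joint): The same for the stopcock of seat b, axis at (-85, 0) mm in the manifold frame.
- valve_c (a joint): The same for the stopcock of seat c, axis at (-85, -90) mm in the manifold frame.
- valve_a_tip (a point): Middle of one end of stopcock a's bar, 26 mm from its axis, 83 mm above the bench; on the manifold's +y side when shut.
- valve_b_tip (a point): The same end of stopcock b's bar.
- valve_c_tip (a point): The same end of stopcock c's bar.
- balance: Fixed white balance, 220 mm (x) by 170 mm (y), housing 56 mm tall. Clear draught screen, 3 mm thick, up to 111 mm above the bench: side plates at y = -78 and +78 mm from x = -30 to +100 mm, back plate at x = +101 mm; open in front and above. Origin: centre of underside; z up, -x is the front (display). On the robot's left or right. More than 8 N on any part, pan included, is harm.
- pan: Round steel pan of the balance, 100 mm diameter. Origin: centre of its upper face, about 70 mm above the bench and 30 mm behind (+x of) the balance's origin. It is sprung: sinks about 0.7 mm for each newton.
- weight: Steel calibration weight, 200 g: cylinder 30 mm diameter and 36 mm tall, a neck 14 mm wide, then a knob 20 mm diameter from 47 to 56 mm up. Starts standing on the pan. Origin: centre of its underside; z up.
- tray: Small open wooden tray, fixed, 80 by 80 mm outside, 20 mm tall, walls and floor 5 mm thick. Origin: centre of its underside; its sides are along its x and y.
- stand: Fixed clamp stand between manifold and balance: base 80 mm (y) wide from x = -120 to +30 mm, 12 mm thick; upright rod 12 mm diameter, 440 mm tall at the origin; empty clamp 300 mm up reaching from the rod to x = -102 mm (towards the robot), 40 mm wide. Origin: foot of the rod. Not to be hit.
- dish: Low glass dish, 90 mm diameter, 16 mm tall, loose on the bench in front; leave alone. Origin: centre of its underside.
- spatula: Spatula about 170 mm long lying on the bench in front, its length along its x; leave alone.
- wash_bottle: White plastic wash bottle, 68 mm diameter, 160 mm tall, bent spout up to 205 mm, out to one side; leave alone. Origin: centre of its underside.
- beaker: Glass beaker, 66 mm diameter, 85 mm tall, out to one side; leave alone. Origin: centre of its underside.

How it is judged:
On the way, in this order (a step that is already met when the one before it is completed fails the run):
1. the weight stands in the wooden tray, let go, while the crucible is still on its seat (horizontal distance between weight and tray below 0.035 m and height (world z) of weight below 0.012 m and angle between weight's own z axis and vertical below 0.15 rad and contact force between the fingers and weight below 0.1 N and linear speed of weight below 0.02 m/s and (distance between crucible and seat_a below 0.015 m or distance between crucible and seat_b below 0.015 m or distance between crucible and seat_c below 0.015 m)), for 0.2 s.
2. the stopcock of the tall crucible's own seat is at 45 degrees (within about 8) while the crucible still stands on that seat (((distance between crucible and seat_a below 0.015 m and value of joint valve_a between 0.635 and 0.935 rad) or (distance between crucible and seat_b below 0.015 m and value of joint valve_b between 0.635 and 0.935 rad) or (distance between crucible and seat_c below 0.015 m and value of joint valve_c between 0.635 and 0.935 rad))), for 0.2 s.
At the end, for the whole second after the job is handed in: Tall crucible upright (within 6 degrees), still and released on the pan, within 20 mm of its centre; weight standing in the tray; the stopcock of the crucible's own seat at 45 degrees (0.635 to 0.935 rad); ends of the other two stopcock bars within 6 mm of their start (horizontal distance between crucible and pan below 0.02 m and z of crucible in the frame of pan between -0.004 and 0.004 m and angle between crucible's own z axis and vertical below 0.1 rad and linear speed of each of crucible, weight below 0.02 m/s and contact force between the fingers and crucible below 0.1 N and horizontal distance between weight and tray below 0.035 m and height (world z) of weight below 0.012 m and angle between weight's own z axis and vertical below 0.15 rad and contact force between the fingers and weight below 0.1 N and ((value of joint valve_a between 0.635 and 0.935 rad and distance of each of valve_b_tip, valve_c_tip from where it was at the start of the episode below 0.006 m) or (value of joint valve_b between 0.635 and 0.935 rad and distance of each of valve_a_tip, valve_c_tip from where it was at the start of the episode below 0.006 m) or (value of joint valve_c between 0.635 and 0.935 rad and distance of each of valve_a_tip, valve_b_tip from where it was at the start of the episode below 0.006 m))); the robot touches nothing.
It fails at once if more than 8 N on the balance or its pan (contact force between balance and anything else above 8 N).
It fails at once if the tall crucible squeezed or knocked with more than 80 N in all (both fingers added) (contact force between crucible and anything else above 80 N).
It fails at once if the tall crucible tipped more than 30 degrees, or dropped (faster than 0.45 m/s out of the fingers, a fall of 10 mm) (angle between crucible's own z axis and vertical above 0.52 rad or (linear speed of crucible above 0.45 m/s and contact force between the fingers and crucible below 0.1 N)).
It fails at once if the clamp stand hit with more than 10 N (contact force between stand and anything else above 10 N).
It fails at once if a short crucible or another loose bystander moved more than 15 mm or tipped (distance of any of short_1, short_2, dish, spatula, wash_bottle, beaker from where it was at the start of the episode above 0.015 m or angle between any of short_1, short_2, dish, wash_bottle, beaker's own z axis and vertical above 0.3 rad).
It also fails if it takes over 72 s, if anything falls off the work surface, if the arm or the gripper's body presses on something with over 40 N, if the wrist force passes 120 N, or if a joint passes its speed limit or range.

## Working session

There is one attempt and no reset: what is moved stays moved. The work goes in short steps, Python scripts to look and compute and a tool call to move; the robot and the scene stay as the last step left them, time stands still between calls to the robot, and variables do not carry over. Pictures are saved under pics/ and viewed, about 8 in all and at most 12, crops included, and the job is handed in when it is done.

Besides the shell and the picture viewer there is one more tool, called after ">>>" as name(argument=value, ...) on one line, values as JSON. step_arm: Moves the arm, as the interface text tells. Its arguments: {"type":"object","properties":{"plan":{"type":"array"}},"required":["plan"]}

```bash
mkdir -p pics
cat > h.py <<'E'
import numpy as np, cv2
from bench import robot, cams
def snap(n, f=None):
    s=cams.snapshot(n)
    if f: cv2.imwrite('pics/'+f, s['frame'][:,:,::-1])
    return s
def rot(s):
    a=np.array(s['attitude'],float)
    if a.shape==(3,3): return a
    from scipy.spatial.transform import Rotation as R
    return R.from_euler('xyz',a).as_matrix() if a.size==3 else R.from_quat(a).as_matrix()
def ray(s,uv):
    K=np.array(s['camera_matrix']); d=np.array([[(uv[0]-K[0,2])/K[0,0],(uv[1]-K[1,2])/K[1,1]]])
    x=d.copy()
    for _ in range(30): x=d/(1+s['k1']*(x**2).sum())
    v=rot(s)@np.array([x[0,0],x[0,1],1]); return np.array(s['origin']),v
def onz(s,uv,z):
    o,v=ray(s,uv); return o+v*(z-o[2])/v[2]
def proj(s,P):
    K=np.array(s['camera_matrix']); c=rot(s).T@(np.array(P)-np.array(s['origin'])); x=c[:2]/c[2]
    x=x*(1+s['k1']*(x@x)); return np.array([K[0,0]*x[0]+K[0,2],K[1,1]*x[1]+K[1,2]])
E
python3 - <<'E'
from h import *
for n in('scene','top'):
    s=snap(n,n+'1.png'); print(n,s['origin'],s['attitude'],s['camera_matrix'],s['k1'])
o=robot.get_obs();print(o)
s=snap('top');print(proj(s,o['tool_pos']))
E
```

```text
scene [ 1.35380671 -0.21607083  0.75313111] [-2.21440707  0.00421185  1.30774555] [[439.21364734   0.         314.18711172]
 [  0.         439.21364734 236.41542524]
 [  0.           0.           1.        ]] -0.10684857813534525
top [ 0.43966634 -0.01949764  1.15425537] [-3.07758558e+00 -2.86378110e-03 -1.54379115e+00] [[451.15439406   0.         317.08901786]
 [  0.         451.15439406 247.50662014]
 [  0.           0.           1.        ]] 0.005900994108966457
{'time': 0.1, 'joint_positions': array([ 1.12689792e+00,  8.78396765e-02,  1.37211910e+00, -3.12183162e-05,
        1.68360864e+00, -1.03124327e-01]), 'qvel': array([ 0.00089107, -0.00047062, -0.00429432, -0.00012739, -0.00011601,
       -0.00115891]), 'joint_torque': array([ 2.47243290e-03, -3.41249049e+01, -3.03303266e+01,  7.20272167e-02,
        3.02977581e-02, -9.84868643e-05]), 'tool_pos': array([0.18362638, 0.51790041, 0.20443577]), 'ee_rot': array([-3.13962519e+00, -1.72423257e-04,  2.80081492e+00]), 'wrist_force': array([-0.75861234, -0.14253455, -0.15377672]), 'wrist_torque': array([-0.02050562,  0.01259624, -0.0183714 ]), 'width': 0.09383035331112745}
[ 51.35820264 394.06518836]
```

View pics/top1.png

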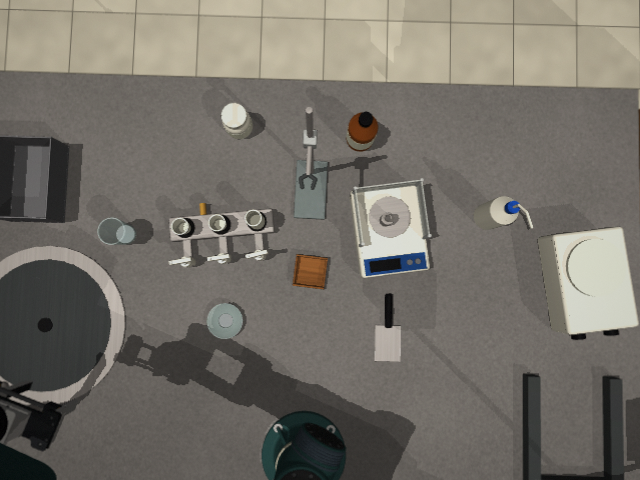

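View pics/scene1.png

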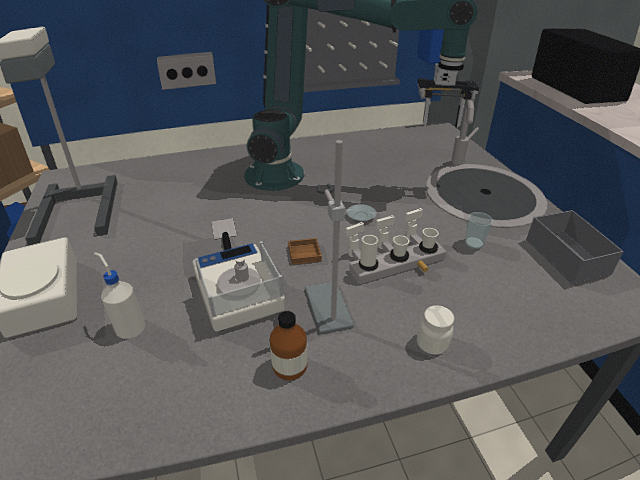

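The top view shows the manifold on the left (seats at about (183,226), (219,223) and (256,219)), the stand at (311,185), the balance at (390,228) with the weight at (389,218), and the tray at (311,271). In the scene view the tall crucible is the left one, at (369,250). That is the −y seat, probably c. Next I'll zoom in on the manifold, tray and balance.

Run:
```python
from h import *
a=cv2.imread('pics/top1.png')
x=cv2.resize(a[195:295,160:290],None,fx=5,fy=5,interpolation=cv2.INTER_CUBIC)
cv2.imwrite('pics/c1.png',x)
y=cv2.resize(a[170:290,290:440],None,fx=5,fy=5,interpolation=cv2.INTER_CUBIC)
cv2.imwrite('pics/c2.png',y)
```

```text
(no output)
```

View pics/c1.png

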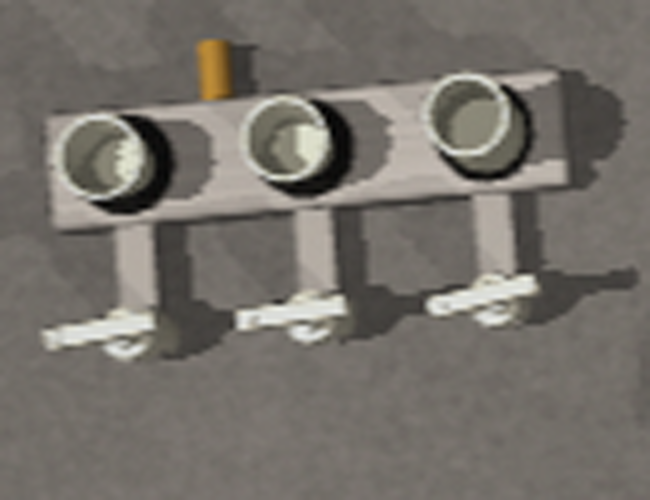

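View pics/c2.png

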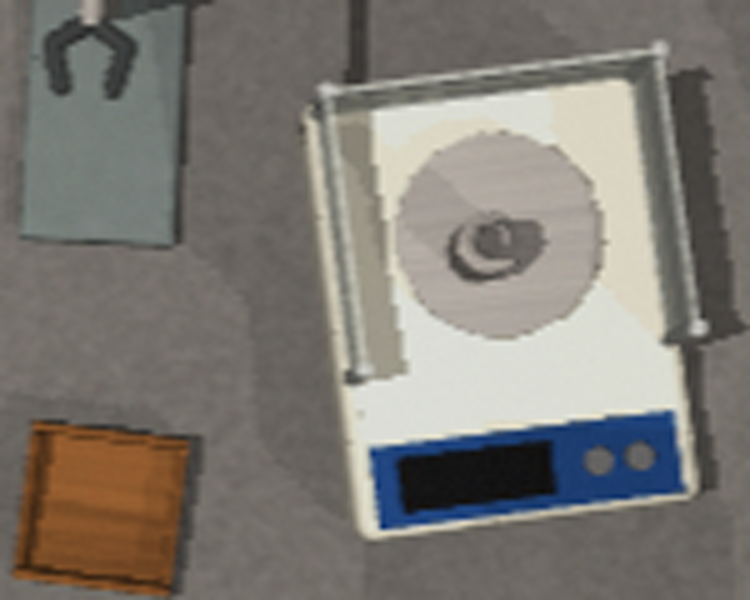

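The close-ups show all three bars lying nearly along the row (shut). The tall crucible's rim is at crop (467,113), the tray is slightly rotated, and the weight is close to the pan centre. I'll turn these into positions, and crop the scene view as a second measurement.

Run:
```python
from h import *
s=snap('top')
def P(c,off,z): 
    uv=(np.array(c)+.5)/5-.5+off; p=onz(s,uv,z); return p
A=(160,195);B=(290,170)
def show(n,c,o,z): 
    p=P(c,o,z); print(n,(p*1000).round(1)); return p
rc=show('cruc rim',(467,113),A,.110);ra=show('short a',(104,157),A,.082);rb=show('short b',(287,138),A,.082)
d=ra-rc;print('row len',np.hypot(*d[:2]),'yaw',np.arctan2(-d[0],d[1]))
for n,l,r in(('a',(45,336),(155,322)),('b',(238,319),(346,304)),('c',(428,303),(538,288))):
    p=show(n+'L',l,A,.09);q=show(n+'R',r,A,.09);print('  mid',((p+q)/2*1000).round(1),'len',np.linalg.norm(p-q),'yaw',np.arctan2(-(p-q)[0],(p-q)[1]))
for c in((50,117),(556,70),(568,185),(55,228)): show('bar',c,A,.03)
show('pan',(502,235),B,.07)
for c in((325,90),(660,47),(360,375),(700,328)):show('scr',c,B,.111)
for c in((365,538),(695,492),(305,105)):show('hous',c,B,.056)
t=[show('tray',c,B,.02) for c in((33,424),(190,438),(170,592),(14,577))];print(np.mean(t,0))
show('knob',(494,237),B,.056+.07);show('wbody',(488,248),B,.036+.07)
show('clamp L',(60,90),B,.3);show('clamp R',(115,90),B,.3);show('stand',(22,240),B,.012);show('stand',(178,245),B,.012)
a=cv2.imread('pics/scene1.png')
x=cv2.resize(a[195:285,340:460],None,fx=5,fy=5,interpolation=cv2.INTER_CUBIC)
y=cv2.resize(a[230:340,180:300],None,fx=3,fy=3,interpolation=cv2.INTER_CUBIC)
y=cv2.resize(a[245:305,205:265],None,fx=5,fy=5,interpolation=cv2.INTER_CUBIC)
z=np.zeros((450,900,3),np.uint8);z[:,:600]=x;z[:300,600:]=y
cv2.imwrite('pics/c3.png',cv2.resize(z,(800,400)))
```

```text
cruc rim [573.3 130.4 110. ]
short a [551.  306.6  82. ]
short b [562.5 219.8  82. ]
row len 0.17764822192361968 yaw 0.12585254810382382
aL [464.7 328.   90. ]
aR [472.7 276.6  90. ]
  mid [468.7 302.3  90. ] len 0.052024312904167314 yaw 0.15418209598877325
bL [475.2 237.6  90. ]
bR [483.6 187.   90. ]
  mid [479.4 212.3  90. ] len 0.051274651935182214 yaw 0.16560744034455327
cL [485.1 148.4  90. ]
cR [493.6  96.8  90. ]
  mid [489.4 122.6  90. ] len 0.05232330688389874 yaw 0.16304807144874894
bar [575.7 350.3  30. ]
bar [606.4  98.   30. ]
bar [548.7  90.1  30. ]
bar [520.1 345.2  30. ]
pan [ 588.9 -195.    70. ]
scr [ 649.2 -104.5  111. ]
scr [ 673.8 -260.9  111. ]
scr [ 516.1 -123.7  111. ]
scr [ 542.3 -281.1  111. ]
hous [ 440.9 -133.2   56. ]
hous [ 467.5 -293.3   56. ]
hous [652.6 -99.3  56. ]
tray [493.6  31.3  20. ]
tray [488.7 -47.9  20. ]
tray [411.3 -39.8  20. ]
tray [416.7  38.5  20. ]
[ 0.45256513 -0.00447515  0.02      ]
knob [ 580.2 -182.3  126. ]
wbody [ 577.7 -182.8  106. ]
clamp L [608.5  12.3 300. ]
clamp R [609.1  -8.8 300. ]
stand [587.7  40.1  12. ]
stand [587.3 -39.5  12. ]
```

View pics/c3.png

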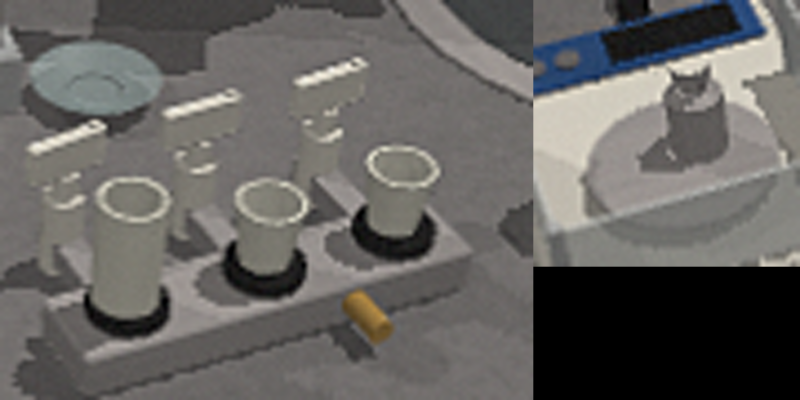

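The second view confirms the tall crucible on seat c (−y), with all three bars along the row. I'll check the weight and crucible against the scene camera, then move out to above the weight.

Run:
```python
from h import *
s=snap('scene')
f=lambda X,Y,o,sub:((np.array([X*1.125-sub,Y*1.125])+.5)/5-.5+o)
print('cruc rim',onz(s,f(133,200,(340,195),0),.110)*1e3,'foot-ish seat',onz(s,f(127,305,(340,195),0),.04)*1e3)
print('shortb',onz(s,f(271,203,(340,195),0),.082)*1e3)
print('barc',onz(s,f(66,139,(340,195),0),.096)*1e3,[onz(s,f(*q,(340,195),0),.096)*1e3 for q in((28,152),(104,125))])
print('weight body top',onz(s,f(696,93,(205,245),600),.106)*1e3, 'pan',onz(s,f(682,168,(205,245),600),.07)*1e3)
```

```text
cruc rim [573.19773699 129.9523292  110.        ] foot-ish seat [579.04599549 129.50251976  40.        ]
shortb [562.7521743  219.82543842  82.        ]
barc [491.0755805  120.82184423  96.        ] [array([497.44670174,  95.5028205 ,  96.        ]), array([483.62249115, 146.98775446,  96.        ])]
weight body top [ 582.34605906 -182.39731265  106.        ] pan [ 596.67766947 -195.3958096    70.        ]
```

>>> step_arm(plan=[[[30, -40, 10, -0.12, 100], [55, -80, 14, -0.24, 100], [80, -120, 14, -0.36, 90], [100, -160, 14, -0.48, 80], [120, -200, 14, -0.6, 70], [140, -240, 14, -0.72, 60], [155, -280, 14, -0.84, 60], [170, -320, 14, -0.96, 60]]])

```text
time: 0.92
tool_pos: [0.3426, 0.2258, 0.2195]
ee_rot: [3.141, 0.0, 1.835]
wrist_force: [0.6, -0.7, 0.3]
width: 0.0579
```

>>> step_arm(plan=[[[12, -40, 0, -0.04, 60], [25, -80, 0, -0.08, 60], [38, -120, 0, -0.12, 60], [52, -159, 0, -0.12, 60], [66, -198, 0, -0.12, 60], [84, -235, 0, -0.12, 60], [108, -268, 0, -0.12, 60], [135, -298, 0, -0.12, 60]]])

```text
time: 1.58
tool_pos: [0.4775, -0.0729, 0.2199]
ee_rot: [3.141, 0.001, 1.719]
wrist_force: [0.2, 1.0, 0.0]
width: 0.0561
```

>>> step_arm(plan=[[[25, -25, 0, 0, 60], [50, -50, 0, 0, 60], [75, -70, 0, 0, 60], [91.5, -82.5, 0, 0, 60], [91.5, -82.5, -20, 0, 60], [91.5, -82.5, -40, 0, 60], [91.5, -82.5, -40, 0, 60], [91.5, -82.5, -40, 0, 60]]])

```text
time: 2.25
tool_pos: [0.5679, -0.1526, 0.1779]
ee_rot: [-3.138, -0.002, 1.721]
wrist_force: [-0.2, -0.0, 0.1]
width: 0.0562
```

>>> step_arm(plan=[[[6, -15, 0, 0, 60], [12.5, -30, 0, 0, 60], [12.5, -30, 0, 0, 60], [12.5, -30, 0, 0, 60], [12.5, -30, 0, 0, 60]]])

```text
time: 2.67
tool_pos: [0.5814, -0.1824, 0.1807]
ee_rot: [3.14, 0.0, 1.721]
wrist_force: [0.6, 0.0, 0.4]
width: 0.0566
```

Run:
```python
from h import *
o=robot.get_obs();print(o['tool_pos'],o['ee_rot'])
s=snap('scene');a=s['frame'][:,:,::-1]
x=cv2.resize(a[190:320,180:310],None,fx=4,fy=4,interpolation=cv2.INTER_CUBIC)
for z in(.126,.07):
    u=proj(s,[.5805,-.1825,z]);cv2.circle(x,tuple(int(v) for v in (u-[180,190]+.5)*4),3,(0,0,255),-1)
cv2.imwrite('pics/d1.png',x)
```

```text
[ 0.58140015 -0.18237687  0.1807284 ] [3.14007453e+00 3.41384541e-04 1.72112380e+00]
```

View pics/d1.png

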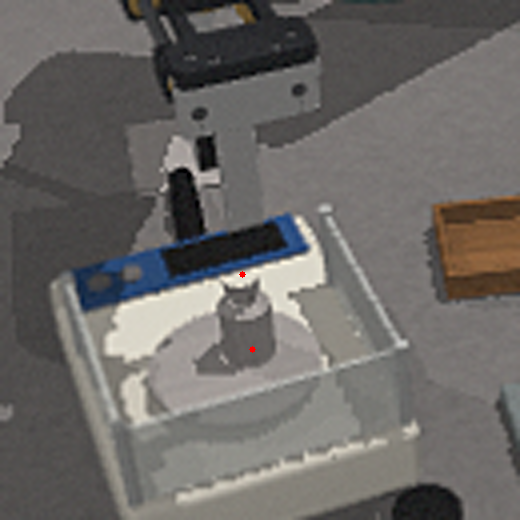

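The picture shows the weight standing a few mm further from the robot (+x) than my markers, and the fingers straddle it in x with clearance. I'll shift +2 mm in x and descend.

>>> step_arm(plan=[[[2, 0, -20, 0, 60], [2, 0, -45, 0, 60], [2, 0, -65, 0, 60], [2, 0, -80, 0, 60], [2, 0, -90, 0, 60], [2, 0, -97, 0, 60], [2, 0, -97, 0, 60], [2, 0, -97, 0, 60]]])

```text
time: 3.38
tool_pos: [0.5836, -0.1828, 0.0832]
ee_rot: [3.141, 0.0, 1.721]
wrist_force: [0.4, 0.2, 0.7]
width: 0.0564
```

>>> step_arm(plan=[[[0, 0, 0, 0, 42], [0, 0, 0, 0, 36], [0, 0, 0, 0, 33], [0, 0, 0, 0, 30], [0, 0, 0, 0, 28], [0, 0, 0, 0, 26], [0, 0, 0, 0, 26]]])

```text
time: 3.97
tool_pos: [0.583, -0.1831, 0.0827]
ee_rot: [-3.141, 0.0, 1.721]
wrist_force: [-1.9, -1.1, 1.6]
width: 0.029
```

>>> step_arm(plan=[[[0, 0, 3, 0, 10], [0, 0, 8, 0, 10], [0, 0, 16, 0, 10], [0, 0, 30, 0, 10], [0, 0, 50, 0, 10], [0, 0, 75, 0, 10], [0, 0, 75, 0, 10]]])

```text
time: 4.55
tool_pos: [0.5862, -0.1839, 0.1641]
ee_rot: [3.132, 0.005, 1.721]
wrist_force: [1.0, 0.3, -1.1]
width: 0.0287
```

>>> step_arm(plan=[[[-15, 10, 5, 0, 10], [-40, 30, 5, -0.03, 10], [-65, 55, 5, -0.08, 10], [-90, 85, 5, -0.13, 10], [-110, 115, 5, -0.18, 10], [-125, 145, 5, -0.225, 10], [-132, 170, 5, -0.225, 10], [-133.5, 179.5, 5, -0.225, 10]]])

```text
time: 5.22
tool_pos: [0.448, -0.0005, 0.162]
ee_rot: [-3.141, -0.002, 1.499]
wrist_force: [1.1, 0.4, -2.5]
width: 0.0288
```

Run:
```python
from h import *
s=snap('scene');a=s['frame'][:,:,::-1]
x=cv2.resize(a[150:290,240:380],None,fx=4,fy=4,interpolation=cv2.INTER_CUBIC)
cv2.imwrite('pics/d2.png',x)
o=robot.get_obs();print(o['tool_pos'],o['ee_rot'],o['wrist_force'])
```

```text
[ 4.48679030e-01 -3.22216643e-04  1.62100333e-01] [ 3.14156038e+00 -1.86065908e-03  1.49959179e+00] [-0.48751013  1.34924696 -1.68918931]
```

View pics/d2.png

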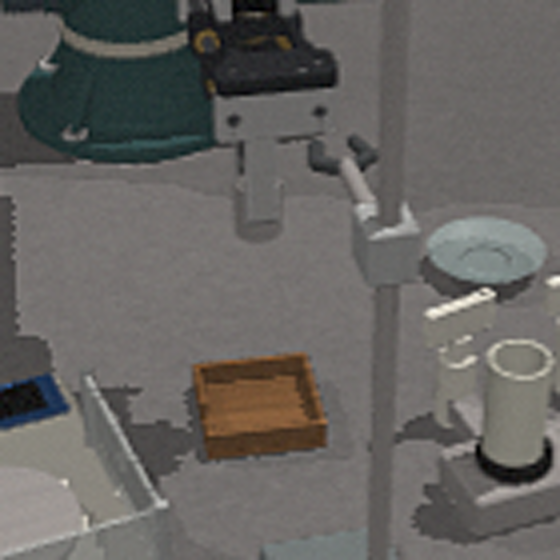

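The weight hangs upright at (258,225) in the crop, held by the fingers, with the tray below it. I'll correct by +4/−4 mm and lower.

>>> step_arm(plan=[[[4, -4, -30, 0, 10], [4, -4, -60, 0, 10], [4, -4, -90, 0, 10], [4, -4, -112, 0, 10], [4, -4, -126, 0, 10], [4, -4, -135, 0, 10], [4, -4, -138, 0, 10], [4, -4, -138, 0, 10]]])

```text
time: 5.93
tool_pos: [0.4538, -0.0079, 0.0239]
ee_rot: [-3.141, 0.0, 1.495]
wrist_force: [1.3, -0.3, -1.8]
width: 0.0292
```

>>> step_arm(plan=[[[0, 0, -1.5, 0, 10], [0, 0, -3, 0, 10], [0, 0, -4, 0, 10], [0, 0, -5, 0, 10], [0, 0, -5, 0, 10]]])

```text
time: 6.35
tool_pos: [0.4544, -0.0075, 0.0202]
ee_rot: [3.14, 0.0, 1.496]
wrist_force: [0.1, 0.1, -1.3]
width: 0.0295
```

>>> step_arm(plan=[[[0, 1, -1, 0, 10], [0, 1, -1.5, 0, 10], [0, 1, -2, 0, 10], [0, 1, -2, 0, 10]]])

```text
time: 6.68
tool_pos: [0.4545, -0.0074, 0.0201]
ee_rot: [3.14, 0.002, 1.496]
wrist_force: [-4.2, -2.3, 10.5]
width: 0.0292
```

The weight is on the tray floor, with a 10 N reaction. I'll ease up 1 mm, open a little, and lift.

>>> step_arm(plan=[[[0, 0, 1, 0, 10], [0, 0, 1.2, 0, 34], [0, 0, 1.2, 0, 38], [0, 0, 1.2, 0, 38], [0, 0, 1.2, 0, 38], [0, 0, 8, 0, 39], [0, 0, 25, 0, 40], [0, 0, 50, 0, 45]]])

```text
time: 7.35
tool_pos: [0.4516, -0.006, 0.0659]
ee_rot: [-3.136, -0.0, 1.496]
wrist_force: [1.5, 0.2, 0.2]
width: 0.0405
```

>>> step_arm(plan=[[[0, 0, 35, 0.1, 45], [0, 0, 75, 0.2, 40], [0, 30, 105, 0.23, 40], [8, 60, 105, 0.23, 40], [16, 90, 105, 0.23, 40], [24, 115, 105, 0.23, 40], [31, 126, 105, 0.23, 40], [31, 126, 105, 0.23, 40]]])

```text
time: 8.02
tool_pos: [0.4854, 0.1214, 0.1724]
ee_rot: [3.141, -0.0, 1.729]
wrist_force: [-0.5, -0.6, 0.1]
width: 0.0376
```

Run:
```python
from h import *
o=robot.get_obs();print(o['time'],o['tool_pos'],o['ee_rot'],o['wrist_force'],o['width'])
s=snap('scene');a=s['frame'][:,:,::-1]
x=cv2.resize(a[170:290,280:430],None,fx=5,fy=5,interpolation=cv2.INTER_CUBIC)
cv2.imwrite('pics/d3.png',x)
```

```text
8.0167 [0.4854182  0.12140261 0.17242153] [ 3.14144381e+00 -3.25949684e-04  1.72910256e+00] [-0.50690009 -0.55161164  0.0905472 ] 0.037595157379963044
```

View pics/d3.png

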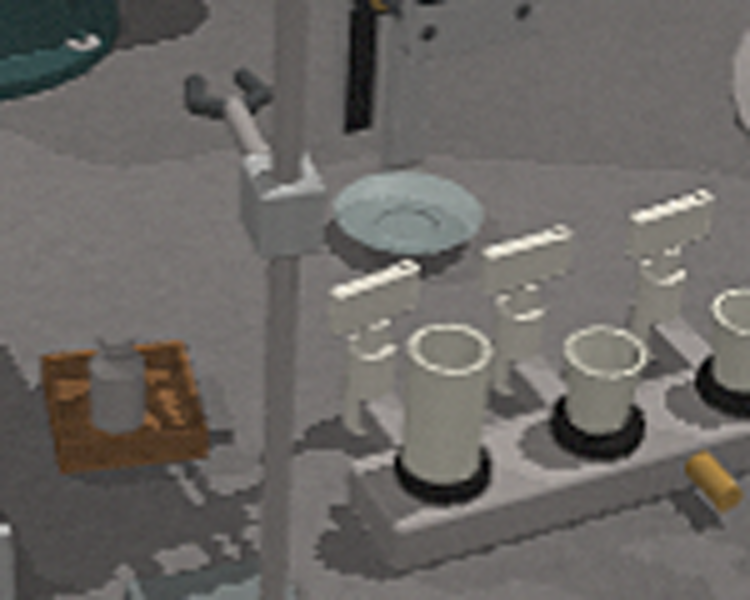

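The weight is standing in the tray (crop (118,385)). The crucible and bars are undisturbed. Next I'll lower over stopcock c's bar at (489.5,121).

>>> step_arm(plan=[[[4, -0.5, -10, 0, 40], [4, -0.5, -30, 0, 40], [4, -0.5, -55, 0, 40], [4, -0.5, -75, 0, 40], [4, -0.5, -90, 0, 40], [4, -0.5, -100, 0, 40], [4, -0.5, -105, 0, 40], [4, -0.5, -105, 0, 40]]])

```text
time: 8.73
tool_pos: [0.4879, 0.1181, 0.0661]
ee_rot: [-3.139, 0.0, 1.724]
wrist_force: [-0.3, -0.3, 0.5]
width: 0.0377
```

>>> step_arm(plan=[[[0, 0, 0, 0, 30], [0, 0, 0, 0, 24], [0, 0, 0, 0, 18], [0, 0, 0, 0, 14], [0, 0, 0, 0, 11], [0, 0, 0, 0, 9], [0, 0, 0, 0, 8]]])

```text
time: 9.32
tool_pos: [0.49, 0.1192, 0.0694]
ee_rot: [3.138, 0.0, 1.726]
wrist_force: [1.3, -0.6, 6.5]
width: 0.0094
```

>>> step_arm(plan=[[[0, 0, 0, 0.08, 8], [0, 0, 0, 0.18, 8], [0, 0, 0, 0.29, 8], [0, 0, 0, 0.4, 8], [0, 0, 0, 0.51, 8], [0, 0, 0, 0.62, 8], [0, 0, 0, 0.72, 8], [0, 0, 0, 0.755, 8]]])

```text
time: 9.98
tool_pos: [0.4927, 0.1207, 0.0695]
ee_rot: [3.133, 0.005, 2.485]
wrist_force: [8.0, 3.6, -0.3]
width: 0.0096
```

>>> step_arm(plan=[[[0, 0, 0, 0, 8], [0, 0, 0, 0, 12], [0, 0, 0, 0, 20], [0, 0, 0, 0, 30], [0, 0, 10, 0, 35], [0, 0, 35, 0, 35], [0, 0, 70, 0, 35], [0, 0, 110, 0, 35]]])

```text
time: 10.65
tool_pos: [0.4866, 0.1191, 0.1764]
ee_rot: [-3.138, -0.005, 2.481]
wrist_force: [1.0, -0.6, 0.2]
width: 0.0327
```

>>> step_arm(plan=[[[-40, 0, 0, 0, 60], [-80, 0, 0, -0.1, 60], [-120, 0, 0, -0.2, 60], [-120, 0, 0, -0.3, 60], [-120, 0, 0, -0.3, 60]]])

```text
time: 11.07
tool_pos: [0.3668, 0.1194, 0.1777]
ee_rot: [3.141, -0.0, 2.18]
wrist_force: [-0.5, -0.7, 0.8]
width: 0.0558
```

Run:
```python
from h import *
o=robot.get_obs();print(o['time'],o['tool_pos'],o['ee_rot'],o['wrist_force'],o['width'])
t=snap('top')['frame'][:,:,::-1];s=snap('scene')['frame'][:,:,::-1]
x=cv2.resize(t[195:295,160:290],None,fx=4,fy=4,interpolation=cv2.INTER_CUBIC)
y=cv2.resize(s[200:270,340:400],None,fx=4,fy=4,interpolation=cv2.INTER_CUBIC)
z=np.zeros((400,770,3),np.uint8);z[:,:520]=x;z[:280,520:760]=y
cv2.imwrite('pics/d4.png',z)
```

```text
11.0667 [0.36681524 0.11935304 0.1776734 ] [ 3.14052477e+00 -3.41152624e-05  2.18031414e+00] [-0.47770648 -0.66808469  0.78613807] 0.05580774157539547
```

View pics/d4.png

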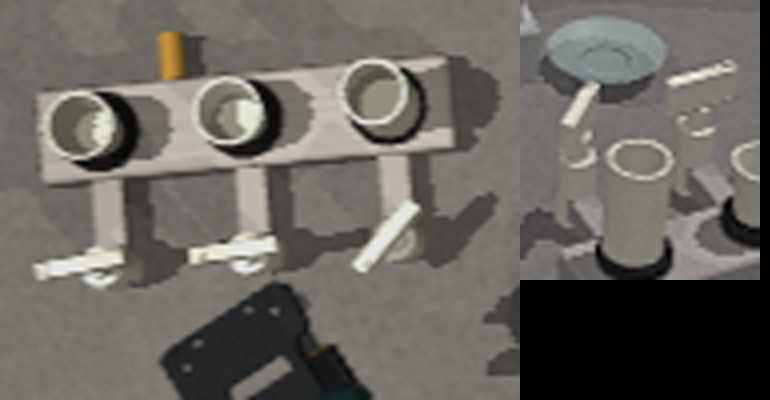

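The top crop shows bar c at about 0.77 rad from the row, which is half open. Bars a and b are unchanged and the crucible is still on its seat. Now I'll go over the crucible at (573,130).

>>> step_arm(plan=[[[30, 2, 2, -0.1, 60], [65, 4, 2, -0.2, 60], [100, 6, 2, -0.3, 60], [135, 8, 2, -0.4, 60], [170, 10, 2, -0.46, 60], [195, 11, 2, -0.46, 60], [206, 11, 2, -0.46, 60], [206, 11, 2, -0.46, 60]]])

```text
time: 11.83
tool_pos: [0.5776, 0.1297, 0.1772]
ee_rot: [-3.139, 0.0, 1.722]
wrist_force: [0.0, -0.2, 0.4]
width: 0.0564
```

>>> step_arm(plan=[[[0, 0, 0, 0, 60], [0, 0, 0, 0, 60], [0, 0, 0, 0, 60]]])

```text
time: 12.08
tool_pos: [0.5742, 0.1302, 0.1796]
ee_rot: [-3.141, -0.0, 1.722]
wrist_force: [0.5, -1.2, 0.3]
width: 0.0565
```

>>> step_arm(plan=[[[-1, 0, -8, 0, 68], [-1, 0, -22, 0, 68], [-1, 0, -42, 0, 68], [-1, 0, -62, 0, 68], [-1, 0, -82, 0, 68], [-1, 0, -97, 0, 68], [-1, 0, -106, 0, 68], [-1, 0, -106, 0, 68]]])

```text
time: 12.75
tool_pos: [0.5714, 0.1299, 0.0708]
ee_rot: [-3.137, -0.0, 1.721]
wrist_force: [-0.2, -0.2, -0.1]
width: 0.0638
```

>>> step_arm(plan=[[[0, 0, 0, 0, 60], [0, 0, 0, 0, 54], [0, 0, 0, 0, 50], [0, 0, 0, 0, 47], [0, 0, 0, 0, 45], [0, 0, 0, 0, 43], [0, 0, 0, 0, 41.5], [0, 0, 0, 0, 41.5]]])

```text
time: 13.42
tool_pos: [0.5736, 0.13, 0.0741]
ee_rot: [-3.141, 0.0, 1.721]
wrist_force: [-2.3, -0.4, 3.7]
width: 0.0398
```

>>> step_arm(plan=[[[0, 0, 0, 0, 41], [0, 0, 0, 0, 40], [0, 0, 0, 0, 40], [0, 0, 1, 0, 40], [0, 0, 2.5, 0, 40], [0, 0, 5, 0, 40], [0, 0, 8, 0, 40], [0, 0, 8, 0, 40]]])

```text
time: 14.08
tool_pos: [0.5743, 0.1302, 0.082]
ee_rot: [3.14, 0.0, 1.721]
wrist_force: [0.9, 0.6, -0.5]
width: 0.04
```

Run:
```python
from h import *
o=robot.get_obs();print(o['time'],o['tool_pos'],o['ee_rot'],o['wrist_force'],o['width'])
s=snap('scene')['frame'][:,:,::-1]
cv2.imwrite('pics/d5.png',cv2.resize(s[190:280,330:450],None,fx=5,fy=5,interpolation=cv2.INTER_CUBIC))
```

```text
14.0833 [0.57430291 0.13019171 0.08200148] [3.14025692e+00 6.54660971e-06 1.72080720e+00] [ 0.90568059  0.58350594 -0.47949676] 0.03998795177203662
```

View pics/d5.png

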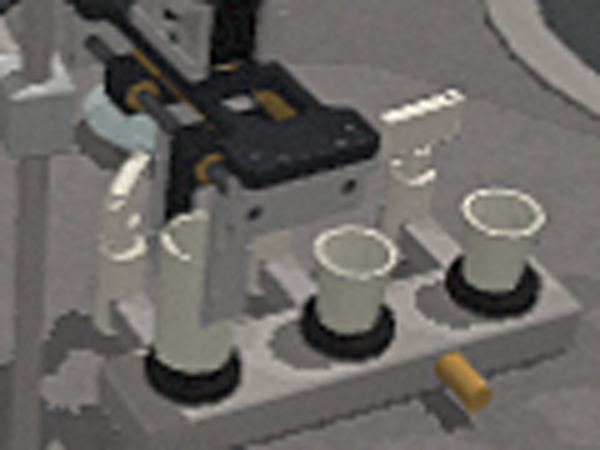

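The fingers hold the crucible from both sides. Whether it has lifted isn't clear by eye, so I'll compare pixel columns with the first picture.

Run:
```python
from h import *
a=cv2.imread('pics/scene1.png',0);b=snap('scene')['frame'].mean(2)
for c in(364,366,368):
    for im in(a,b): print(c,im[226:276,c].astype(int).tolist())
```

```text
364 [115, 115, 110, 111, 113, 111, 110, 110, 108, 133, 211, 129, 112, 114, 118, 154, 187, 123, 115, 120, 115, 118, 115, 120, 121, 118, 119, 120, 117, 118, 119, 120, 117, 121, 120, 123, 120, 119, 126, 114, 28, 15, 29, 29, 73, 109, 163, 157, 142, 117]
364 [24, 19, 18, 24, 19, 23, 13, 54, 151, 124, 106, 121, 160, 202, 173, 114, 124, 124, 123, 124, 124, 125, 125, 124, 125, 124, 125, 123, 123, 125, 123, 125, 127, 124, 126, 127, 131, 119, 15, 11, 30, 30, 19, 27, 77, 107, 106, 106, 106, 96]
366 [102, 113, 114, 113, 114, 112, 114, 112, 111, 176, 111, 119, 122, 119, 121, 115, 122, 202, 121, 116, 117, 118, 120, 120, 119, 121, 119, 120, 123, 120, 121, 119, 121, 122, 122, 120, 122, 121, 123, 125, 82, 13, 15, 26, 38, 110, 165, 152, 130, 88]
366 [17, 28, 26, 25, 24, 14, 38, 155, 121, 126, 125, 125, 122, 121, 124, 179, 120, 120, 124, 125, 126, 124, 125, 127, 125, 127, 123, 129, 126, 127, 126, 125, 124, 124, 127, 129, 132, 131, 50, 14, 30, 22, 32, 23, 48, 112, 136, 102, 101, 99]
368 [103, 112, 110, 111, 115, 111, 114, 109, 112, 187, 115, 122, 122, 123, 122, 119, 124, 144, 156, 116, 122, 121, 122, 123, 123, 124, 122, 122, 122, 122, 125, 123, 121, 123, 123, 123, 123, 125, 124, 128, 100, 12, 30, 20, 28, 91, 169, 144, 108, 87]
368 [23, 29, 70, 65, 66, 62, 116, 173, 125, 128, 126, 129, 130, 127, 127, 129, 125, 126, 126, 129, 128, 128, 130, 128, 131, 128, 130, 128, 131, 128, 129, 129, 128, 129, 131, 128, 129, 134, 104, 8, 24, 30, 33, 22, 31, 96, 178, 153, 117, 95]
```

The crucible has lifted (its bottom edge is about 2.2 px higher, as expected). I'll firm the grip to the fixed force, lift and carry it back.

>>> step_arm(plan=[[[0, 0, 0, 0, 38], [0, 0, 0, 0, 35], [0, 0, 8, 0, 35], [0, 0, 22, 0, 35], [0, 0, 42, 0, 35], [0, 0, 65, 0, 35], [-5, 0, 85, 0, 35], [-15, 0, 95, 0, 35]]])

```text
time: 14.85
tool_pos: [0.5604, 0.1302, 0.1802]
ee_rot: [3.136, 0.0, 1.72]
wrist_force: [1.3, 0.2, -1.0]
width: 0.0398
```

>>> step_arm(plan=[[[-20, -2, 0, 0, 35], [-45, -6, 0, 0, 35], [-75, -20, 0, 0, 35], [-105, -42, 0, 0, 35], [-128, -70, 0, 0, 35], [-140, -103, 0, 0, 35], [-140, -138, 0, 0, 35], [-140, -173, 0, 0, 35]]])

```text
time: 15.52
tool_pos: [0.4172, -0.0436, 0.1768]
ee_rot: [3.14, 0.0, 1.722]
wrist_force: [0.3, -0.0, -0.9]
width: 0.0398
```

>>> step_arm(plan=[[[5, -30, 0, 0, 35], [12, -60, 0, 0, 35], [22, -90, 0, 0, 35], [40, -115, 0, 0, 35], [60, -135, 0, 0, 35], [82, -150, 0, 0, 35], [104, -160, 0, 0, 35], [120, -165, 0, 0, 35]]])

```text
time: 16.18
tool_pos: [0.5394, -0.2092, 0.1759]
ee_rot: [-3.141, -0.0, 1.719]
wrist_force: [-0.7, 0.4, -1.1]
width: 0.0397
```

>>> step_arm(plan=[[[12, 4, 0, 0, 35], [27, 8, 0, 0, 35], [41, 12, 0, 0, 35], [50, 15, 0, 0, 35], [51, 15, 0, 0, 35], [51, 15, 0, 0, 35], [51, 15, 0, 0, 35], [51, 15, 0, 0, 35]]])

```text
time: 16.85
tool_pos: [0.5891, -0.1929, 0.1767]
ee_rot: [-3.141, 0.0, 1.721]
wrist_force: [-0.2, 0.4, -0.6]
width: 0.0398
```

Run:
```python
from h import *
o=robot.get_obs();print(o['time'],o['tool_pos'],o['ee_rot'],o['wrist_force'],o['width'])
S=snap('scene');s=S['frame'][:,:,::-1]
x=cv2.resize(s[170:330,170:320],None,fx=3.75,fy=3.75,interpolation=cv2.INTER_CUBIC)
p=o['tool_pos']
for z,c in((p[2]-.034,(0,0,255)),(p[2]+.036,(0,0,255)),(.07,(0,255,0))):
    u=proj(S,[p[0],p[1],z] if z!=.07 else [.5905,-.194,.07]);print(z,u);cv2.circle(x,tuple(int(v) for v in (u-[170,170]+.5)*3.75),3,c,-1)
cv2.imwrite('pics/d6.png',x)
```

```text
16.85 [ 0.58905768 -0.1928854   0.17673177] [-3.14137555e+00  1.09236932e-04  1.72054011e+00] [-0.20160076  0.37567117 -0.5790686 ] 0.039840013939782114
0.14273177430067038 [235.10785934 255.57019388]
0.2127317743006704 [231.37120631 229.81949515]
0.07 [238.31217608 280.5208911 ]
```

View pics/d6.png

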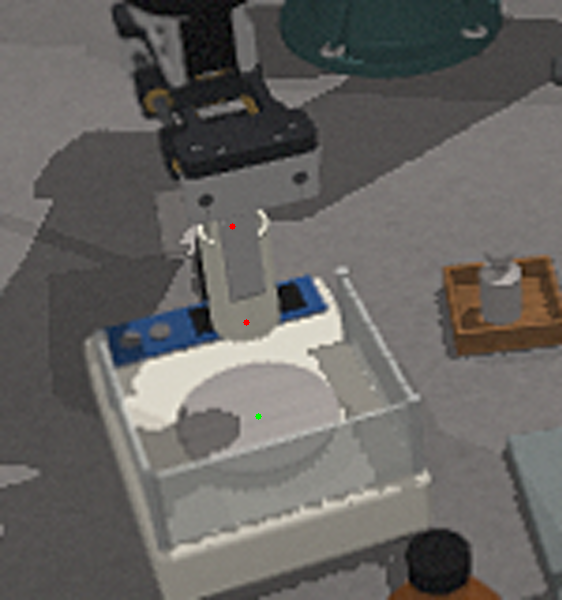

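The crucible hangs upright over the pan. Its bottom edge at row ~338 matches the predicted base height, and the pan centre agrees with my green mark. I'll lower it to about 5 mm above the pan.

>>> step_arm(plan=[[[1, -1, -8, 0, 35], [1, -1, -22, 0, 35], [1, -1, -38, 0, 35], [1, -1, -50, 0, 35], [1, -1, -59, 0, 35], [1, -1, -65, 0, 35], [1, -1, -67, 0, 35], [1, -1, -67, 0, 35]]])

```text
time: 17.57
tool_pos: [0.5906, -0.1939, 0.109]
ee_rot: [-3.141, -0.0, 1.721]
wrist_force: [-0.5, -0.3, -1.2]
width: 0.0394
```

>>> step_arm(plan=[[[0, 0, -0.5, 0, 35], [0, 0, -1, 0, 35], [0, 0, -1.5, 0, 35], [0, 0, -2, 0, 35], [0, 0, -2, 0, 35], [0, 0, -2, 0, 35]]])

```text
time: 18.07
tool_pos: [0.5908, -0.1939, 0.1077]
ee_rot: [3.141, 0.0, 1.721]
wrist_force: [-0.1, -0.1, -0.5]
width: 0.0395
```

>>> step_arm(plan=[[[0, 0, -0.5, 0, 35], [0, 0, -1, 0, 35], [0, 0, -1.5, 0, 35], [0, 0, -1.5, 0, 35], [0, 0, -1.5, 0, 35]]])

```text
time: 18.48
tool_pos: [0.5907, -0.1939, 0.1059]
ee_rot: [-3.142, -0.0, 1.721]
wrist_force: [-0.8, -0.2, -0.8]
width: 0.0398
```

>>> step_arm(plan=[[[0, 0, -0.5, 0, 35], [0, 0, -1, 0, 35], [0, 0, -1, 0, 35], [0, 0, -1, 0, 35]]])

```text
time: 18.82
tool_pos: [0.5907, -0.1939, 0.1049]
ee_rot: [-3.142, -0.0, 1.721]
wrist_force: [0.3, 0.3, -1.1]
width: 0.0395
```

>>> step_arm(plan=[[[0, 0, -0.5, 0, 35], [0, 0, -1, 0, 35], [0, 0, -1, 0, 35], [0, 0, -1, 0, 35]]])

```text
time: 19.15
tool_pos: [0.5907, -0.1939, 0.1039]
ee_rot: [-3.142, -0.0, 1.721]
wrist_force: [-0.2, 0.9, -0.7]
width: 0.0396
```

>>> step_arm(plan=[[[0, 0, -0.5, 0, 35], [0, 0, -0.8, 0, 35], [0, 0, -0.8, 0, 35], [0, 0, -0.8, 0, 35]]])

```text
time: 19.48
tool_pos: [0.5908, -0.1939, 0.1034]
ee_rot: [3.141, 0.0, 1.721]
wrist_force: [-0.2, 0.7, -0.0]
width: 0.0398
```

>>> step_arm(plan=[[[0, 0, -0.4, 0, 35], [0, 0, -0.8, 0, 35], [0, 0, -0.8, 0, 35], [0, 0, -0.8, 0, 35]]])

```text
time: 19.82
tool_pos: [0.5908, -0.1939, 0.1027]
ee_rot: [3.141, 0.0, 1.721]
wrist_force: [-0.9, 0.6, 1.0]
width: 0.0398
```

>>> step_arm(plan=[[[0, 0, 0, 0, 35], [0, 0, 0, 0, 35]]])

```text
time: 19.98
tool_pos: [0.5908, -0.1939, 0.1026]
ee_rot: [3.141, 0.0, 1.721]
wrist_force: [-0.2, -0.8, 1.6]
width: 0.0395
```

The wrist force has gone from −0.8 to about +1.3 N, so the crucible is resting on the pan with about 2 N. I'll open slowly and rise straight up.

>>> step_arm(plan=[[[0, 0, 0, 0, 41], [0, 0, 0, 0, 43], [0, 0, 0, 0, 45], [0, 0, 0, 0, 48], [0, 0, 0, 0, 53], [0, 0, 0, 0, 60], [0, 0, 0, 0, 66], [0, 0, 0, 0, 66]]])

```text
time: 20.65
tool_pos: [0.5908, -0.1939, 0.1023]
ee_rot: [3.142, -0.0, 1.721]
wrist_force: [0.2, -0.1, -0.3]
width: 0.0614
```

>>> step_arm(plan=[[[0, 0, 4, 0, 66], [0, 0, 14, 0, 66], [0, 0, 30, 0, 66], [0, 0, 50, 0, 66], [0, 0, 75, 0, 66], [0, 0, 100, 0, 66], [-30, 10, 110, 0, 66], [-65, 25, 110, 0, 66]]])

```text
time: 21.32
tool_pos: [0.5279, -0.1703, 0.2164]
ee_rot: [3.136, 0.004, 1.72]
wrist_force: [-0.1, 0.2, 0.8]
width: 0.0619
```

>>> step_arm(plan=[[[-35, 15, 0, 0, 66], [-70, 30, 0, 0, 66], [-105, 45, 0, 0, 66], [-140, 60, 0, 0, 66], [-160, 70, 0, 0, 66], [-160, 70, 0, 0, 66], [-160, 70, 0, 0, 66]]])

```text
time: 21.9
tool_pos: [0.3659, -0.0989, 0.214]
ee_rot: [3.138, 0.002, 1.721]
wrist_force: [-0.0, -0.0, -0.4]
width: 0.0619
```

Run:
```python
from h import *
o=robot.get_obs();print(o['time'],o['tool_pos'],o['ee_rot'],o['wrist_force'],o['width'])
T=snap('top');t=T['frame'][:,:,::-1];S=snap('scene');s=S['frame'][:,:,::-1]
x=cv2.resize(t[170:295,160:440],None,fx=2.8,fy=2.8,interpolation=cv2.INTER_CUBIC)
y=cv2.resize(s[215:315,180:460],None,fx=2.4,fy=2.4,interpolation=cv2.INTER_CUBIC)
z=np.zeros((600,784,3),np.uint8);z[:350]=x;z[350:590,:672]=y
for z0 in(.07,.14):
    print(z0,proj(T,[.5905,-.194,z0]),proj(S,[.5905,-.194,z0]))
cv2.imwrite('pics/d7.png',z)
```

```text
21.9 [ 0.36587516 -0.09885929  0.21400564] [3.13779435e+00 2.33517815e-03 1.72099956e+00] [-0.04619642 -0.02789454 -0.43095688] 0.061910888200822696
0.07 [389.57787255 215.94044819] [238.31217608 280.5208911 ]
0.14 [394.62337421 211.80497671] [234.82315458 257.01663572]
```

View pics/d7.png

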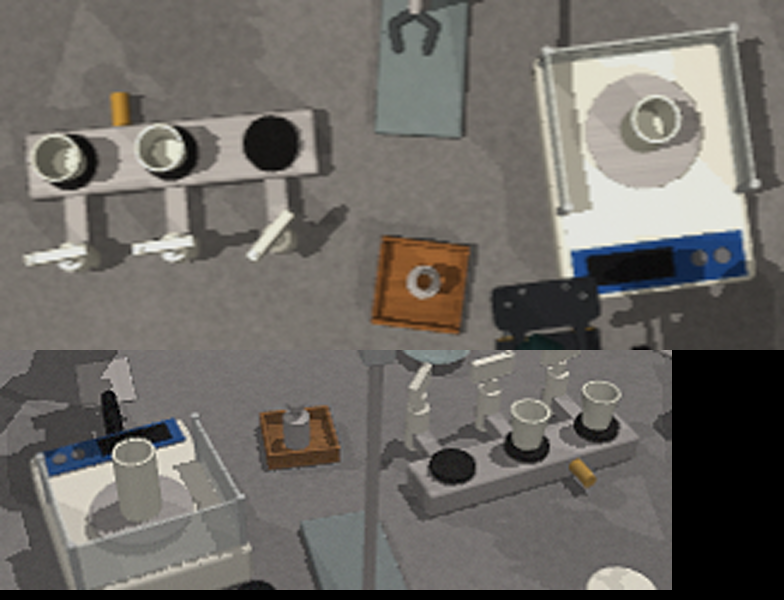

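The final picture shows:
- **Crucible:** upright on the pan, its rim at (394.3,212.9) against a predicted (394.6,211.8).
- **Weight:** standing in the tray.
- **Stopcocks:** bar c at about 45°, a and b unchanged.
- **Arm:** clear of everything.

Handing in.

```bash
python3 -c "
from h import *
print(robot.close_job())"
```

```text
the job is handed in; nothing more can be done
None
```

The job is done and handed in at about 22 s of the 72 s allowed. It gives no verdict, so the results below are from my own checks.

- **Weight:** I gripped it by the body, lifted it off the pan and stood it in the tray. The last picture shows it upright there. It took about 10 N of push against the tray floor before I released it.
- **Stopcock:** I turned stopcock c, the one in front of the tall crucible, to about 0.77 rad by the picture (target 0.785). Bars a and b look unmoved.
- **Crucible:** I lifted it off seat c and lowered it onto the pan in steps of 1.5 mm or less, until the wrist sensed about 2 N of contact. Then I opened the fingers and backed away. In the top view its rim is about 1 px (roughly 2 mm) from where a crucible upright at the pan centre would appear.
- **Not measured:** I couldn't read the finger force directly. The gripper's fixed half force should be about 30 N a finger, 60 N in all, which is under the 80 N limit. Wrist forces read while gripping, lifting and lowering the weight and crucible at the balance stayed within about 3 N.
- **Disagreement:** the two cameras differed by a few mm in x on the weight and the pan. I used the pan centre that the top view and the screen geometry agreed on.

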